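# Hang the filter basket on the twin-prong hook

### The job

In the aquarium cabinet, hang the white filter basket by its steel handle on the two-pronged hook stand: both prongs pass through the opening under the handle, and its bar lies across both of them behind their upturned tips. Leave the basket hanging upright, still and let go, and do not disturb the canister, driftwood, tweezer or airstone.

Things in the scene. Friction and masses are not known exactly. Their poses are not given: they have to be found in the camera images.
- basket: Loose open white plastic basket, 80 (x) by 130 (y) by 70 mm high, 0.15 to 0.31 kg, alike both ways round; origin at the centre of its underside, z up. Stands on the glass shelf (top at z = 10 mm). Rigid upright steel handle of 10 mm round bar in its y-z plane: uprights at y = -60 and +60 mm and a level top bar along y. Opening above the rim, under the bar: 110 mm wide, 85 mm high.
- basket_handle (a point): Middle of the centre line of the handle's level top bar, 160 mm above the basket's underside: can be pinched here from above, fingers closing along the basket's x. Axes as the basket's.
- hook_stand: Fixed steel stand on the shelf; origin on its underside below the prongs, z up, prongs point to its -x, roughly at the robot. Foot plate 12 mm thick, x -40 to 100, y -50 to 50 mm. Post 16 mm thick, 225 mm high, at x = 85 mm; a crossbar there carries two level prongs, 10 mm thick, at y = -36 and 36 mm, upper side 200 mm high. They run to x = -25 mm, then turn up to tips at x = -47, 223 mm high.
- hook_seat (a point): Midpoint between the two prongs at the level of their upper side, 25 mm behind the start of the upturn, 85 mm before the post. Axes as the stand's. With the basket hung here the bar's centre line is 5 mm above this point. Between the prongs, in front of the crossbar, it is empty: partly open fingers fit there.
- canister: Bystander: loose yellow food canister with white screw-top lid, 80 mm diameter, 110 mm high, standing; origin at the centre of its underside.
- driftwood: Bystander: loose brown ceramic driftwood replica, about 60 by 195 (its y) by 100 mm high; origin at the centre of its underside.
- tweezer: Bystander: loose chrome steel tweezer, 200 mm long (its x), 30 mm wide at most, 8 mm high, lying flat; origin at the centre of its underside.
- airstone: Bystander: loose round black airstone, 84 mm diameter, 18 mm high with a thin nozzle to 34 mm; origin at the centre of its underside.

How it is judged:
By the outcome, as a careful person would: the job done as asked, in the order asked, and still so for the second after the job is handed in, with the robot touching nothing.
It also fails if it takes over 51 s, if anything falls off the work surface, if the arm or the gripper's body presses on something with over 40 N, if the wrist force passes 120 N, or if a joint passes its speed limit or range.

### The arm

A 7-joint arm with a two-finger parallel gripper is mounted at the origin on the work surface. World frame = base frame: x ahead of the robot, y to its left, z up, the work surface at z = 0. Lengths are in m, angles in rad, forces in N, time in s.
With the tool pointing down it reaches from about 0.35 to 0.9 m from the base axis. Payload 8.1 kg.
Tool frame: the origin (TCP) lies midway between the tips of the shut fingers; the grasp point (between the pads) lies arm.grasp_offset behind it (arm.grasp_offset is the distance from the TCP to the grasp point, in m); z points along the fingers, y is the line along which they close (so a half turn about z gives the same grasp; the last joint's range is limited). The gripper opens to 92 mm and grips with 3 to 60 N. Pads are 19 mm wide; open, the fingers measure 130 mm over their backs; the gripper's body (75 mm by 190 mm) begins 47 mm behind the grasp point.
Start: joints at [-1.251, 0.434, 0.025, 1.573, -0.012, 1.134, -0.075], TCP at [0.256, 0.57, 0.227] pointing down, gripper open.
Joint ranges: [-2.62, 2.62], [-0.44, 2.09], [-1.27, 1.32], [0.08, 2.57], [-1.32, 4.46], [0.12, 2], [-2.74, 2.74]. Speed limits (rad/s): [2.22, 2.22, 3.01, 3.01, 3.14, 3.14, 3.14].

### API

Orientations are given as a rotation vector (axis times angle).
In Python, from cell import observe, imaging, arm gives the robot as it stands.
- The arm moves only by the tool apply_moves, never from a script. Its argument "commands" is a list of rows, each a list of 5 numbers: the opening in per cent of the stroke, from 0 (shut) to 100 (fully open), then the shift along the world's x, y, z in units of 0.06 m (1.0 is 0.06 m), then the turn about the world's z in units of 0.5 rad (1.0 is 0.5 rad). A call has 1 to 12 rows; each row shifts and turns the commanded pose from where the row before left it; what a row does not reach is not made up. A row lasts 1/8 s, in which the tool goes at most 62.5 mm and 10.7 degrees, less where a joint would pass 70% of its speed; a pose out of reach is approached as far as the arm can. A call with a number of a shift or a turn outside -1 to 1 is refused whole. A call with a gripper value outside its range is refused whole. The fingers move at their own pace and stop on an object; "newtons" is the grip in N (left out, the last holds). Time passes only in rows, so rows that do not move let the fingers close. It gives the time, the measured TCP pose, the force, the opening and the grip force at its end, in the units of the state.
- observe(): the state, without advancing time (a new reading comes with each control period).
- imaging.get_image(name): name is "scene" or "top"; returns (picture, depth): 420x560x3 uint8, red, green, blue; 420x560 float32, m along the optical axis (not along the pixel's ray), 0 where there is no reading.
- imaging.camera_params(name): a dict with "camera_matrix" (3x3 intrinsics, pixels), "origin" and "rotation" of the camera in the world. Camera axes: x right, y up, looking along -z (the intrinsics and any distortion apply to the point x, -y, -z); pixel columns grow to the right and rows downward; lengths in m; the calibration is good to about 2 mm. A picture is of the moment at which its call begins. camera_params takes no time and is no camera call.
- arm.sign_off(): hands the job in; it is judged then, once.
The state is a dict: "clock": time; "joints": joint angles; "dq": joint speeds; "joint_efforts": joint torques, N m; "position": TCP position; "ee_rot": TCP orientation; "force": force on the tool from outside, world axes, zero at the start; "ft_torque": the same for the moment, N m; "width": opening from 0.0 (shut) to 1.0 (fully open); "gripper_force": force on a finger pad.
Only numpy, scipy, OpenCV 4.12 (cv2) and the standard library are available. Lean on these libraries where they do the work, as an engineer would, in place of code of your own. Each camera call takes 0.05 s, during which the arm holds its last target. There are 200 camera calls.

## Working session

There is one attempt and no reset: what is moved stays moved. The work goes in short steps, Python scripts to look and compute and a tool call to move; the robot and the scene stay as the last step left them, time stands still between calls to the robot, and variables do not carry over. Pictures are saved under pics/ and viewed, at most 10 in all, crops included, and the job is handed in when it is done.

Besides the shell and the picture viewer there is one more tool, called by a JSON object that holds its "method" and its "body". apply_moves: Moves the arm, as the interface text tells. Its arguments: {"type":"object","properties":{"commands":{"type":"array"},"newtons":{"type":"number"}},"required":["commands"]}

```bash
mkdir -p pics
cat > h.py <<'E'
from cell import observe, imaging, arm
import numpy as np, cv2
def grab(n,tag):
    im,d=imaging.get_image(n); cv2.imwrite(f'pics/{tag}.png',im[:,:,::-1]); np.save(f'{tag}.npy',d); return im,d
def cloud(n,d):
    p=imaging.camera_params(n);K=np.array(p['camera_matrix']);v,u=np.mgrid[:d.shape[0],:d.shape[1]]
    c=np.stack([(u-K[0,2])/K[0,0]*d,-(v-K[1,2])/K[1,1]*d,-d],-1)
    return c@np.array(p['rotation']).T+np.array(p['origin'])
E
python3 - <<'E'
from h import *
for n in('scene','top'):
    grab(n,n+'0'); print(imaging.camera_params(n))
print(observe(),arm.grasp_offset)
E
```

```text
{'camera_matrix': array([[539.52682873,   0.        , 279.22972703],
       [  0.        , 539.52682873, 210.57758424],
       [  0.        ,   0.        ,   1.        ]]), 'origin': array([ 1.42561126, -0.86574325,  0.90149252]), 'rotation': array([0.95734585, 0.39126844, 0.70872483])}
{'camera_matrix': array([[483.26457209,   0.        , 279.53352319],
       [  0.        , 483.26457209, 214.18131269],
       [  0.        ,   0.        ,   1.        ]]), 'origin': array([0.455455  , 0.00437724, 1.39556076]), 'rotation': array([ 0.05742872, -0.08168876, -1.56252043])}
{'clock': 0.1, 'joints': array([-1.25058689,  0.43514644,  0.02498282,  1.57400227, -0.01160782,
        1.13399095, -0.0751007 ]), 'dq': array([ 0.00021922, -0.00173795, -0.0002893 , -0.00230445, -0.00040274,
       -0.00018348,  0.00167575]), 'joint_efforts': array([ 3.81970967e-03, -6.69132900e+01,  9.88011025e-01, -3.15142322e+01,
       -6.06104638e-02,  3.73338978e-02,  3.27442410e-05]), 'position': array([0.25631671, 0.56952514, 0.2260293 ]), 'ee_rot': array([-6.59301008e-01, -3.07145661e+00,  2.18543461e-03]), 'force': array([-0.40338708,  0.25531425,  1.03726559]), 'ft_torque': array([ 0.01486159, -0.01302806, -0.02392311]), 'gripper_force': 0.0, 'width': 1.0034812129287498} 0.0188
```

```bash
sed -i "s/np.array(p\['rotation'\]).T/cv2.Rodrigues(np.array(p['rotation']))[0].T/" h.py
python3 - <<'E'
from h import *
for n in('scene','top'):
    im=cv2.imread(f'pics/{n}0.png'); cv2.imwrite(f'pics/{n}0b.png',cv2.resize(im,(800,600)))
    P=cloud(n,np.load(n+'0.npy')); np.save(n+'P.npy',P)
    print(P[::60,::80].round(3).tolist() if n=='top' else '')
E
```

```text
[[[1.624, 1.262, -0.749], [1.623, 0.892, -0.737], [1.636, 0.531, -0.751], [1.643, 0.162, -0.753], [1.644, -0.209, -0.744], [1.651, -0.582, -0.746], [1.654, -0.955, -0.742]], [[1.34, 1.247, -0.751], [1.345, 0.886, -0.75], [1.352, 0.524, -0.756], [1.357, 0.158, -0.756], [1.354, -0.209, -0.74], [1.358, -0.575, -0.736], [1.367, -0.948, -0.745]], [[0.85, 0.803, -0.001], [0.852, 0.569, 0.002], [0.853, 0.335, 0.008], [0.853, 0.1, 0.014], [0.858, -0.134, 0.008], [0.86, -0.37, 0.009], [0.864, -0.609, 0.004]], [[0.673, 0.793, -0.001], [0.674, 0.562, 0.001], [0.675, 0.33, 0.007], [0.676, 0.098, 0.014], [0.679, -0.133, 0.012], [0.681, -0.366, 0.01], [0.685, -0.605, 0.0]], [[0.499, 0.782, 0.001], [0.501, 0.556, -0.002], [0.502, 0.323, 0.015], [0.504, 0.096, 0.012], [0.505, -0.133, 0.013], [0.507, -0.363, 0.014], [0.509, -0.599, 0.002]], [[0.329, 0.775, -0.005], [0.332, 0.542, 0.015], [0.333, 0.32, 0.007], [0.334, 0.093, 0.014], [0.335, -0.133, 0.008], [0.336, -0.361, 0.009], [0.337, -0.594, 0.002]], [[0.255, 0.526, 0.436], [0.164, 0.541, -0.002], [0.164, 0.318, -0.004], [0.165, 0.092, -0.003], [0.167, -0.134, 0.002], [0.168, -0.36, 0.005], [0.168, -0.589, 0.0]]]
```

View pics/top0b.png

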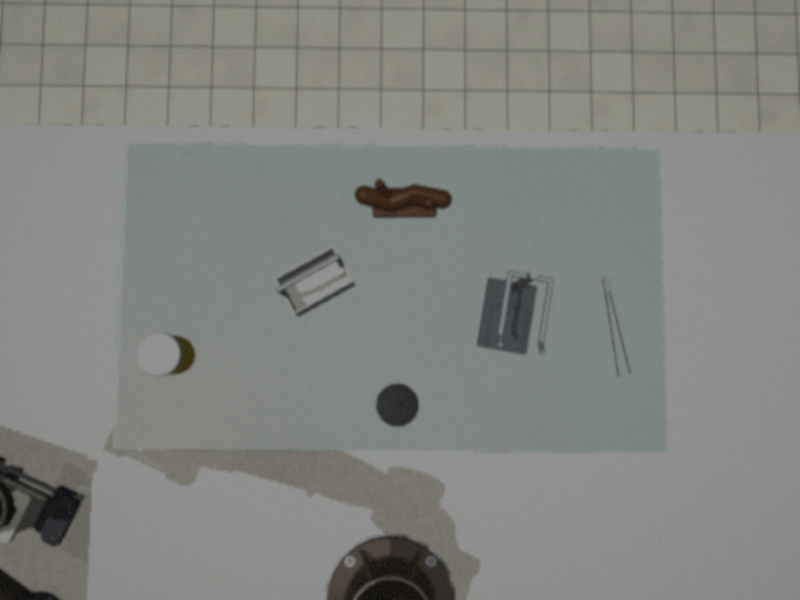

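View pics/scene0b.png

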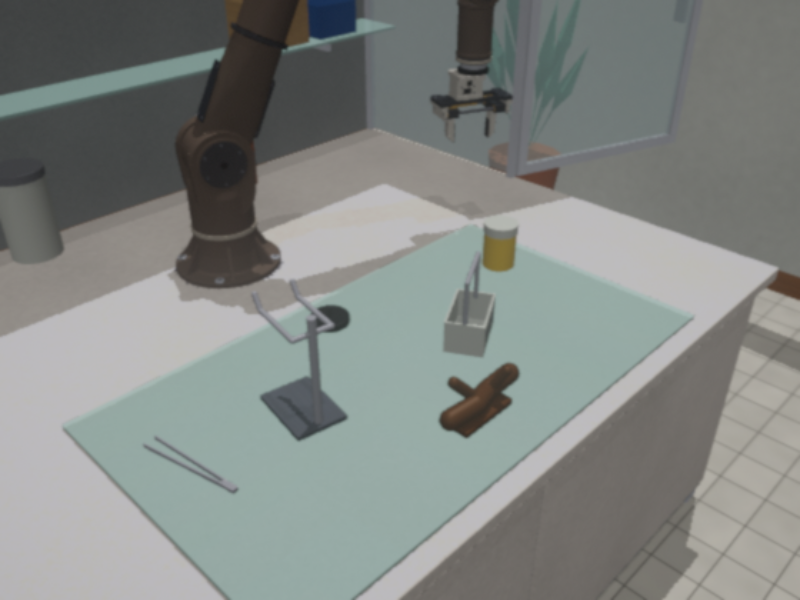

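Run:
```python
from h import *
im=cv2.imread('pics/top0.png')
a=cv2.resize(im[165:230,180:260],(800,650))[:600]
a=cv2.resize(im[168:228,185:255],(700,600),interpolation=cv2.INTER_CUBIC)
b=cv2.resize(im[180:255,325:395],(560,600),interpolation=cv2.INTER_CUBIC)
cv2.imwrite('pics/ca.png',a);cv2.imwrite('pics/cb.png',b)
P=np.load('topP.npy')
for nm,(r0,r1,c0,c1),(z0,z1) in (('bar',(160,235,180,260),(.14,.2)),('rim',(160,235,180,260),(.065,.095)),('prong',(180,255,325,395),(.18,.26)),('foot',(180,260,325,395),(.018,.03))):
    q=P[r0:r1,c0:c1].reshape(-1,3); m=(q[:,2]>z0)&(q[:,2]<z1); q=q[m]
    print(nm,len(q),q.mean(0).round(4),q.min(0).round(3),q.max(0).round(3),cv2.minAreaRect(q[:,:2].astype(np.float32)*1000))
Q=np.load('sceneP.npy').reshape(-1,3)
for nm,m in (('bar',(Q[:,0]>.4)&(Q[:,0]<.8)&(Q[:,1]>.05)&(Q[:,1]<.35)&(Q[:,2]>.155)&(Q[:,2]<.2)),('prong',(Q[:,0]>.4)&(Q[:,0]<.8)&(Q[:,1]>-.4)&(Q[:,1]<-.1)&(Q[:,2]>.195)&(Q[:,2]<.24))):
    q=Q[m]; print(nm,len(q),q.mean(0).round(4),q.min(0).round(3),q.max(0).round(3),cv2.minAreaRect(q[:,:2].astype(np.float32)*1000))
```

```text
bar 212 [0.6214 0.15   0.1733] [0.587 0.093 0.141] [0.656 0.206 0.181] ((621.92626953125, 150.17340087890625), (10.918352127075195, 127.22213745117188), 29.712608337402344)
rim 295 [0.6213 0.1515 0.078 ] [0.556 0.074 0.065] [0.688 0.225 0.092] ((621.743896484375, 150.13922119140625), (81.32649230957031, 130.0906524658203), 29.814706802368164)
prong 579 [ 0.5653 -0.2314  0.2134] [ 0.479 -0.28   0.182] [ 0.623 -0.178  0.239] ((553.4478759765625, -229.7684783935547), (82.13790130615234, 139.76068115234375), 80.44691467285156)
foot 1402 [ 0.5569 -0.2317  0.0232] [ 0.46  -0.338  0.018] [ 0.668 -0.155  0.03 ] ((567.3841552734375, -245.29620361328125), (159.9163055419922, 218.51528930664062), 82.16798400878906)
bar 115 [0.6319 0.14   0.1707] [0.595 0.092 0.156] [0.66  0.209 0.179] ((625.6980590820312, 149.4942626953125), (10.324137687683105, 132.60838317871094), 29.92259407043457)
prong 594 [ 0.5732 -0.2349  0.2121] [ 0.482 -0.281  0.195] [ 0.63  -0.18   0.237] ((556.5747680664062, -229.67376708984375), (84.70750427246094, 140.18626403808594), 80.68067169189453)
```

View pics/ca.png

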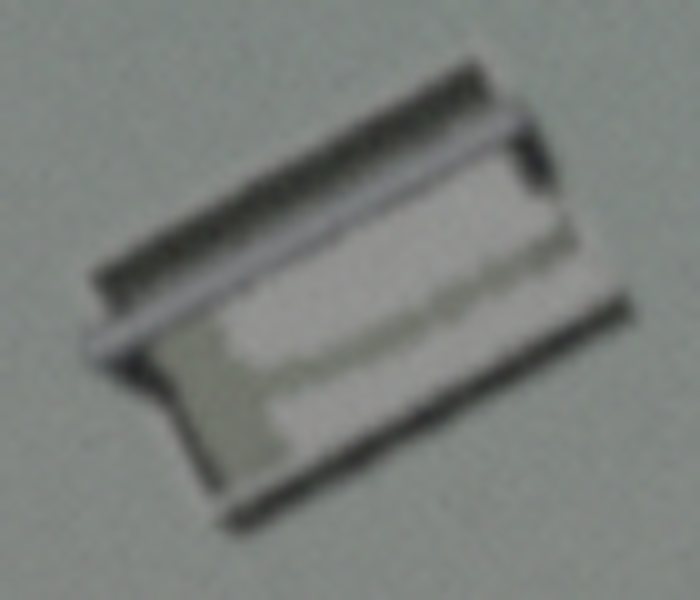

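View pics/cb.png

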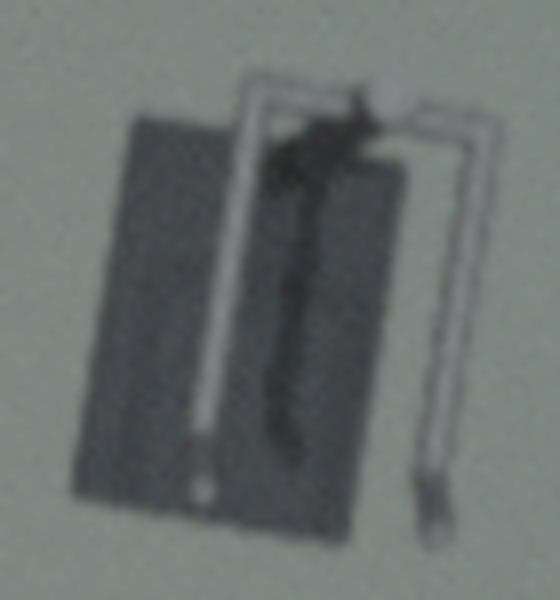

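Run:
```python
from h import *
for n in('top','scene'):
    Q=np.load(n+'P.npy').reshape(-1,3)
    q=Q[(Q[:,0]>.4)&(Q[:,0]<.8)&(Q[:,1]>-.4)&(Q[:,1]<-.1)&(Q[:,2]>.19)&(Q[:,2]<.24)]
    yaw=-8.5*np.pi/180
    for it in range(8):
        c,s=np.cos(yaw),np.sin(yaw); L=np.c_[q[:,0]*c+q[:,1]*s,-q[:,0]*s+q[:,1]*c]
        x1=np.percentile(L[:,0],99.5)
        y0=(L[:,1].min()+L[:,1].max())/2
        m=(L[:,0]<x1-28); A=m&(L[:,1]>y0)if 0 else None
        m=L[:,0]<x1-.028
        a=m&(abs(L[:,1]-y0-.036)<.015);b=m&(abs(L[:,1]-y0+.036)<.015)
        f=[np.polyfit(L[k,0],L[k,1],1) for k in(a,b)]
        yaw+=(f[0][0]+f[1][0])/2
    yc=(L[a,1].mean()+L[b,1].mean())/2
    print(n,np.degrees(yaw),f,'gap',L[a,1].mean()-L[b,1].mean(),'x range',np.percentile(L[:,0],[0.5,2,98,99.5]),L[:,0].min(),L[:,0].max())
    # crossbar centre (local x away from post)
    k=(L[:,0]>x1-.028)&(abs(L[:,1]-yc)<.03)&(abs(L[:,1]-yc)>.015); xc=np.median(L[k,0])
    t=(L[:,0]<x1-.125); print('crossbar',xc,'n',k.sum(),'tips x',np.median(L[t,0]), 'tip z',q[t,2].max(),'prong z',np.median(q[a|b,2]),np.percentile(q[a|b,2],90))
    for x0 in(xc-.085,): print('seat',(x0*c-yc*s).round(4),(x0*s+yc*c).round(4))
```

```text
top -9.97119119311643 [array([-0.0013955 , -0.09335838]), array([ 0.0013955 , -0.16684839])] gap 0.07190107783406248 x range [0.51565674 0.51852622 0.65077458 0.65183302] 0.514725617115135 0.6547617238176128
crossbar 0.6459119116245504 n 47 tips x 0.5207532040644406 tip z 0.23834860357399856 prong z 0.21085906775369168 0.22683733335465217
seat 0.5299 -0.2253
scene -10.158804947084954 [array([ 0.00052704, -0.09365674]), array([-0.00052704, -0.16503611])] gap 0.07197764450281628 x range [0.5205405  0.52365541 0.65703551 0.65801989] 0.5177540317281415 0.6598550889113117
crossbar 0.6512479696245759 n 56 tips x 0.5276687028435982 tip z 0.23234747509494713 prong z 0.20927309258469046 0.2254976884696219
seat 0.5346 -0.2272
```

{"method": "apply_moves", "body": {"commands": [[100,0.2,-0.2,0.05,-0.05],[100,0.4,-0.5,0.05,-0.1],[100,0.5,-0.6,0.05,-0.12],[100,0.5,-0.6,0.05,-0.12],[100,0.6,-0.65,0,-0.12],[100,0.6,-0.65,0,-0.12],[100,0.6,-0.65,0,-0.12],[100,0.6,-0.65,0,-0.12],[100,0.6,-0.65,0,-0.12],[100,0.6,-0.65,0,-0.12],[100,0.5,-0.6,0,-0.12],[100,0.4,-0.6,0,-0.12]], "newtons": 30}}

```text
clock: 1.6
position: [0.6235, 0.1469, 0.2389]
ee_rot: [1.645, 2.676, -0.001]
force: [0.1, 0.8, 0.2]
width: 1.001
gripper_force: 0.0
```

```bash
cat >> h.py <<'E'
def st():
    o=observe(); R=cv2.Rodrigues(np.array(o['ee_rot']))[0]; a=np.degrees(np.arctan2(R[1,1],R[0,1]))
    print('t',round(o['clock'],2),'pos',np.round(o['position'],4),'yaw_y',a.round(2),'zax',R[:,2].round(3),'q',np.round(o['joints'],2),'F',np.round(o['force'],1),'w',round(o['width'],3),'g',o['gripper_force'])
    return o,a
E
python3 -c "
from h import *
st()"
```

```text
t 1.6 pos [0.6235 0.1469 0.2389] yaw_y 26.84 zax [ 0.    -0.001 -1.   ] q [-0.54  0.46  0.33  1.53 -0.16  1.17  0.29] F [0.1 0.8 0.2] w 1.001 g 0.0
```

{"method": "apply_moves", "body": {"commands": [[100,0,0,0,0.1],[100,0,0,0,0],[100,0,0,0,0],[100,0,0,0,0]]}}

```text
clock: 2.1
position: [0.6221, 0.1505, 0.2388]
ee_rot: [-1.571, -2.72, -0.0]
force: [-0.2, -0.4, 0.5]
width: 1.003
gripper_force: 0.0
```

```bash
python3 -c "
from h import *
st()
im,d=grab('top','t1');cv2.imwrite('pics/t1c.png',cv2.resize(im[120:270,140:340,::-1],(800,600)))
im,d=grab('scene','s1');cv2.imwrite('pics/s1c.png',cv2.resize(im[120:270,240:440,::-1],(800,600)))"
```

```text
t 2.1 pos [0.6221 0.1505 0.2388] yaw_y 29.98 zax [-0.  0. -1.] q [-0.53  0.46  0.32  1.54 -0.15  1.17  0.34] F [-0.2 -0.4  0.5] w 1.003 g 0.0
```

View pics/s1c.png

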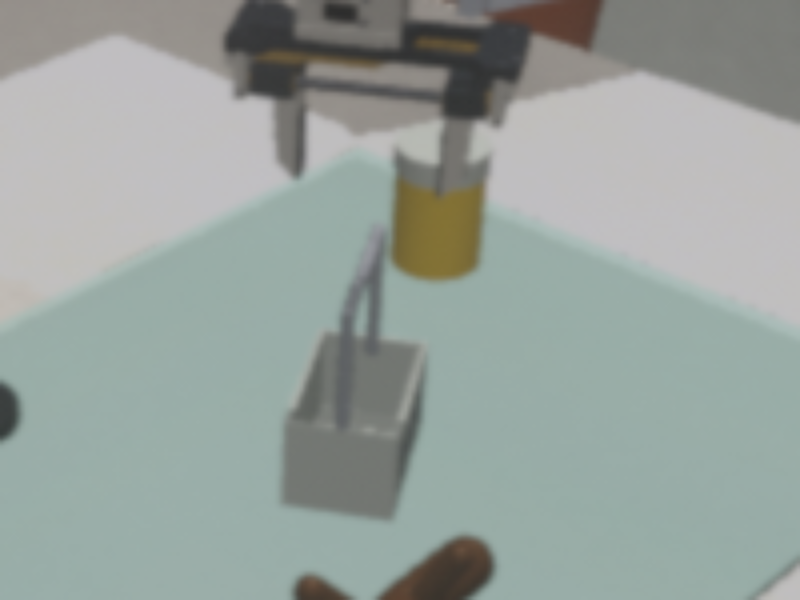

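The fingers (about (290,170) and (440,190) in the crop) straddle the bar, whose middle is near (365,265). I'm descending now to grip it.

{"method": "apply_moves", "body": {"commands": [[100,0,0,-0.3,0],[100,0,0,-0.4,0],[100,0,0,-0.4,0],[100,0,0,-0.25,0],[100,0,0,-0.1,0],[100,0,0,0,0],[0,0,0,0,0],[0,0,0,0,0],[0,0,0,0,0],[0,0,0,0,0],[0,0,0,0,0],[0,0,0,0,0]], "newtons": 40}}

```text
clock: 3.7
position: [0.6225, 0.15, 0.1517]
ee_rot: [1.572, 2.72, -0.0]
force: [1.4, 0.2, 0.2]
width: 0.394
gripper_force: 0.0
```

{"method": "apply_moves", "body": {"commands": [[0,0,0,0,0],[0,0,0,0,0],[0,0,0,0,0],[0,0,0,0,0],[0,0,0,0,0],[0,0,0,0,0]]}}

```text
clock: 4.45
position: [0.6224, 0.1499, 0.1517]
ee_rot: [-1.572, -2.72, 0.0]
force: [0.2, 0.6, -0.2]
width: 0.095
gripper_force: 40.0
```

{"method": "apply_moves", "body": {"commands": [[0,0,0,0.1,0],[0,0,0,0.2,0],[0,0,0,0.3,0],[0,0,0,0.3,0],[0,0,0,0.25,0],[0,0,0,0.15,0],[0,0,0,0.1,0],[0,0,0,0,0],[0,0,0,0,0]]}}

```text
clock: 5.58
position: [0.6221, 0.1499, 0.2351]
ee_rot: [-1.571, -2.72, 0.001]
force: [-0.7, -0.0, -2.0]
width: 0.098
gripper_force: 40.0
```

```bash
python3 -c "
from h import *
st()
im,d=grab('scene','s2');cv2.imwrite('pics/s2c.png',cv2.resize(im[120:270,240:440,::-1],(800,600)))"
```

```text
t 5.58 pos [0.6221 0.1499 0.2351] yaw_y 29.96 zax [-0.001 -0.    -1.   ] q [-0.53  0.46  0.32  1.54 -0.15  1.17  0.34] F [-0.7 -0.  -2. ] w 0.098 g 39.99894440174103
```

View pics/s2c.png

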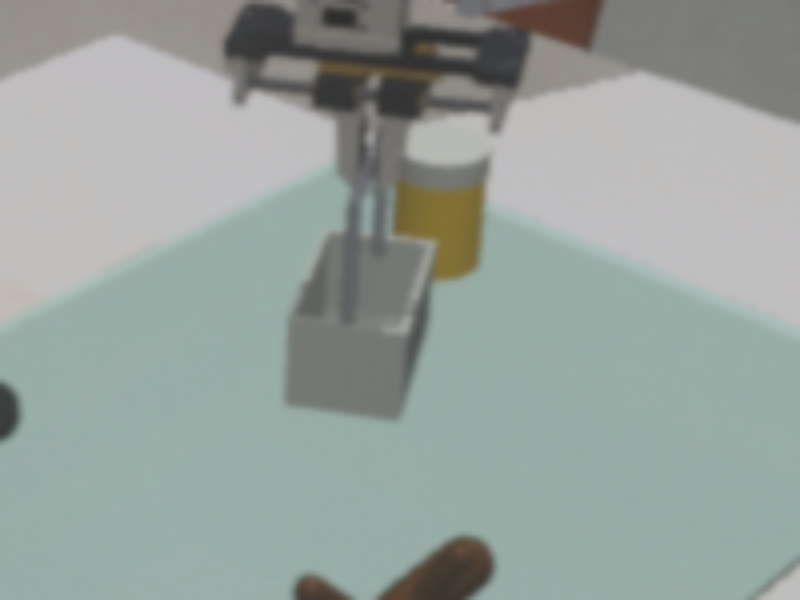

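The basket is off the shelf and hangs upright from the fingers. I'm carrying it round to the front of the hooks.

{"method": "apply_moves", "body": {"commands": [[0,-0.1,-0.1,0.02,0],[0,-0.2,-0.2,0.02,-0.05],[0,-0.35,-0.3,0.02,-0.12],[0,-0.4,-0.35,0.02,-0.16],[0,-0.4,-0.35,0.02,-0.18],[0,-0.4,-0.35,0,-0.18],[0,-0.4,-0.35,0,-0.18],[0,-0.4,-0.35,0,-0.18],[0,-0.4,-0.35,0,-0.16],[0,-0.35,-0.35,0,-0.12],[0,-0.2,-0.3,0,-0.06],[0,-0.1,-0.3,0,0]]}}

```text
clock: 7.12
position: [0.3995, -0.0701, 0.2419]
ee_rot: [-2.405, -2.021, -0.002]
force: [0.8, 0.1, -2.6]
width: 0.096
gripper_force: 40.0
```

{"method": "apply_moves", "body": {"commands": [[0,0.0,-0.3,0,0],[0,0.0,-0.35,0,0],[0,0.0,-0.35,0,0],[0,0.05,-0.35,0,0],[0,0.05,-0.3,0,0],[0,0.05,-0.25,0,0],[0,0.0,-0.2,0,0],[0,0,-0.1,0,0],[0,0,0,0,0],[0,0,0,0,0],[0,0,0,0,0]]}}

```text
clock: 8.5
position: [0.4095, -0.2005, 0.2417]
ee_rot: [-2.403, -2.023, -0.0]
force: [0.4, -0.3, -1.6]
width: 0.095
gripper_force: 40.0
```

```bash
python3 -c "
from h import *
st()
im,d=grab('scene','s3');cv2.imwrite('pics/s3c.png',cv2.resize(im[120:315,120:380,::-1],(800,600)))"
```

```text
t 8.5 pos [ 0.4095 -0.2005  0.2417] yaw_y -9.81 zax [ 0.  0. -1.] q [-0.26  0.15  0.69  1.98 -0.11  1.05  0.31] F [ 0.4 -0.3 -1.6] w 0.095 g 39.99909996986389
```

View pics/s3c.png

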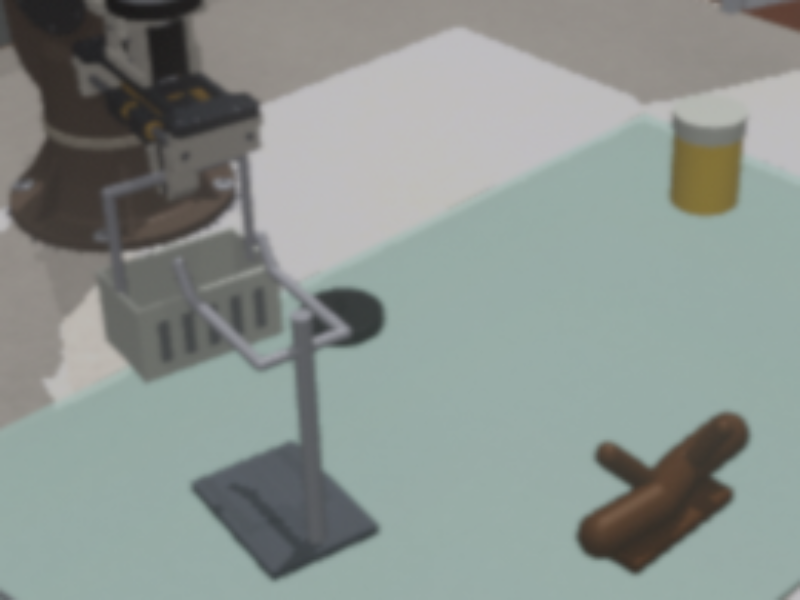

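The bar is level, about 120 mm in front of the seat, and both prongs point into the opening. Tips are at (180,262) and (262,240) in the crop. Now forward along the stand's x.

{"method": "apply_moves", "body": {"commands": [[0,0.1,-0.06,0,0],[0,0.2,-0.06,0,0],[0,0.25,-0.05,0,0],[0,0.3,-0.05,0,0],[0,0.3,-0.05,0,0],[0,0.3,-0.05,0,0],[0,0.3,-0.05,0,0],[0,0.2,-0.03,0,0],[0,0.1,-0.02,0,0],[0,0,0,0,0],[0,0,0,0,0],[0,0,0,0,0]]}}

```text
clock: 10.05
position: [0.5321, -0.2262, 0.2419]
ee_rot: [-2.404, -2.022, -0.001]
force: [-0.0, 0.2, -1.2]
width: 0.091
gripper_force: 40.0
```

```bash
python3 -c "
from h import *
st()
im,d=grab('scene','s4');cv2.imwrite('pics/s4c.png',cv2.resize(im[150:300,120:320,::-1],(800,600),interpolation=cv2.INTER_CUBIC))"
```

```text
t 10.05 pos [ 0.5321 -0.2262  0.2419] yaw_y -9.87 zax [ 0.  0. -1.] q [-0.16  0.39  0.66  1.71 -0.26  1.14  0.4 ] F [-0.   0.2 -1.2] w 0.091 g 39.999074935913086
```

View pics/s4c.png

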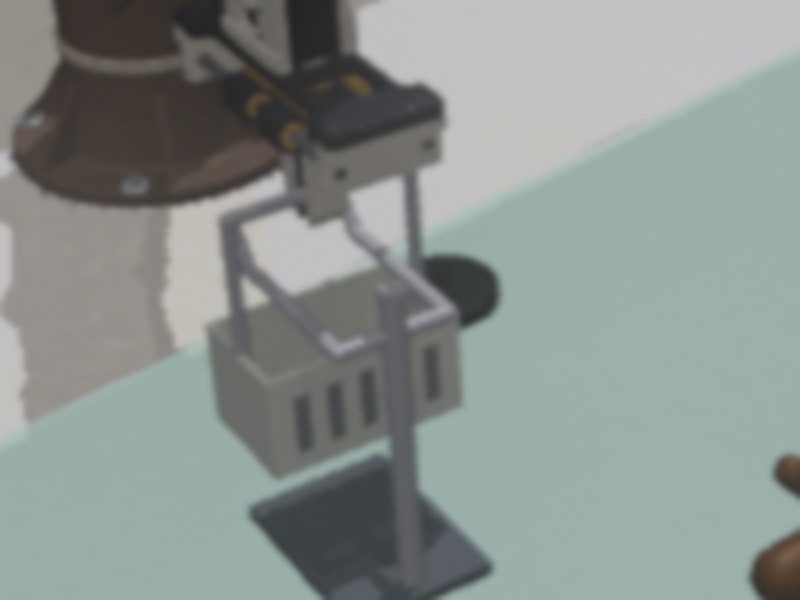

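Both prongs run through the opening with the bar above them. Next, lowering gently.

{"method": "apply_moves", "body": {"commands": [[0,0,0,-0.1,0],[0,0,0,-0.15,0],[0,0,0,-0.15,0],[0,0,0,-0.12,0],[0,0,0,-0.08,0],[0,0,0,-0.06,0],[0,0,0,-0.03,0],[0,0,0,-0.03,0],[0,0,0,0,0],[0,0,0,0,0]]}}

```text
clock: 11.35
position: [0.5325, -0.2263, 0.1987]
ee_rot: [2.404, 2.022, 0.0]
force: [-0.5, -0.8, -1.1]
width: 0.095
gripper_force: 40.0
```

{"method": "apply_moves", "body": {"commands": [[0,0,0,-0.01,0],[0,0,0,-0.01,0],[0,0,0,-0.01,0],[0,0,0,0,0]]}}

```text
clock: 11.85
position: [0.5324, -0.2262, 0.1967]
ee_rot: [-2.404, -2.022, 0.0]
force: [-0.6, 0.3, -1.0]
width: 0.094
gripper_force: 40.0
```

{"method": "apply_moves", "body": {"commands": [[0,0,0,-0.015,0],[0,0,0,-0.015,0],[0,0,0,0,0]]}}

```text
clock: 12.22
position: [0.5326, -0.2263, 0.196]
ee_rot: [2.404, 2.022, 0.002]
force: [-3.7, 2.3, 10.1]
width: 0.094
gripper_force: 40.0
```

Contact: the bar rests on the prongs. I'll ease off and release.

{"method": "apply_moves", "body": {"commands": [[0,0,0,0.01,0],[0,0,0,0.005,0],[0,0,0,0,0],[0,0,0,0,0]], "newtons": 6}}

```text
clock: 12.72
position: [0.5327, -0.2264, 0.196]
ee_rot: [2.404, 2.022, 0.0]
force: [0.9, -0.7, 3.2]
width: 0.102
gripper_force: 6.0
```

{"method": "apply_moves", "body": {"commands": [[14,0,0,0,0],[18,0,0,0,0],[25,0,0,0,0],[35,0,0,0,0],[45,0,0,0,0],[45,0,0,0,0],[45,0,0,0,0],[45,0,0,0,0]]}}

```text
clock: 13.72
position: [0.5325, -0.2262, 0.1958]
ee_rot: [2.404, 2.022, 0.0]
force: [0.3, -1.2, -0.7]
width: 0.448
gripper_force: 0.0
```

```bash
python3 -c "
from h import *
st()
im,d=grab('scene','s5');cv2.imwrite('pics/s5c.png',cv2.resize(im[150:300,120:320,::-1],(800,600),interpolation=cv2.INTER_CUBIC))"
```

```text
t 13.72 pos [ 0.5325 -0.2262  0.1958] yaw_y -9.86 zax [ 0. -0. -1.] q [-0.14  0.43  0.64  1.77 -0.29  1.04  0.43] F [ 0.3 -1.2 -0.7] w 0.448 g 0.0
```

View pics/s5c.png

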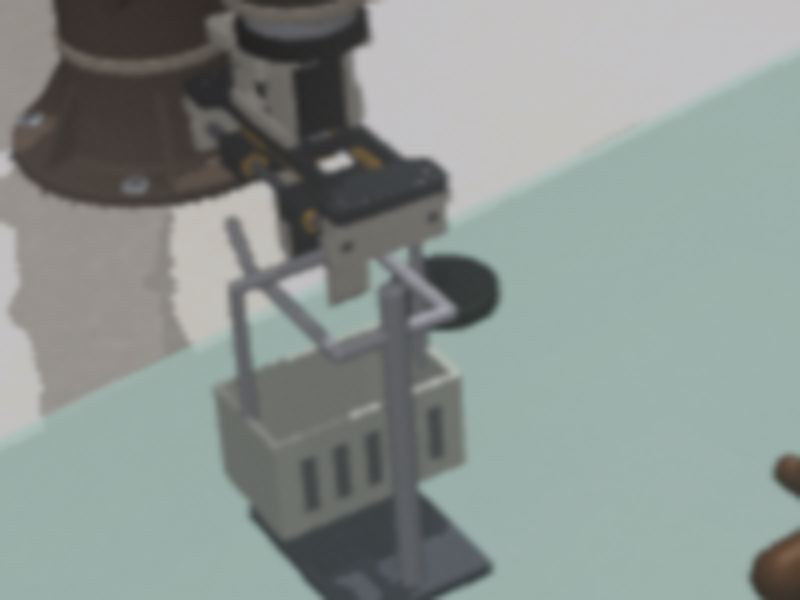

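The basket hangs with its bar across the left prong at about (270,278), behind the upturned tip at (233,222). Retreating straight up and letting it settle.

{"method": "apply_moves", "body": {"commands": [[45,0,0,0.1,0],[45,0,0,0.2,0],[45,0,0,0.3,0],[45,0,0,0.4,0],[45,0,0,0.4,0],[45,0,0,0.4,0],[45,0,0,0.3,0],[45,0,0,0.2,0],[45,0,0,0,0],[45,0,0,0,0],[45,0,0,0,0],[45,0,0,0,0]]}}

```text
clock: 15.28
position: [0.5323, -0.2261, 0.3334]
ee_rot: [-2.404, -2.022, 0.001]
force: [-0.4, 0.5, 0.6]
width: 0.452
gripper_force: 0.0
```

{"method": "apply_moves", "body": {"commands": [[45,0,0,0,0],[45,0,0,0,0],[45,0,0,0,0],[45,0,0,0,0],[45,0,0,0,0],[45,0,0,0,0],[45,0,0,0,0],[45,0,0,0,0],[45,0,0,0,0],[45,0,0,0,0],[45,0,0,0,0],[45,0,0,0,0]]}}

```text
clock: 16.77
position: [0.5324, -0.2262, 0.3338]
ee_rot: [-2.404, -2.022, 0.0]
force: [-0.0, -0.1, 0.3]
width: 0.452
gripper_force: 0.0
```

```bash
python3 -c "
from h import *
st()
C=[]
for i in range(8):
    im,d=imaging.get_image('scene');Q=cloud('scene',d).reshape(-1,3)
    q=Q[(Q[:,0]>.45)&(Q[:,0]<.6)&(Q[:,1]>-.32)&(Q[:,1]<-.14)&(Q[:,2]>.062)&(Q[:,2]<.12)];C.append(q.mean(0).round(4))
print(np.array(C))
cv2.imwrite('pics/s6c.png',cv2.resize(im[130:310,80:320,::-1],(800,600),interpolation=cv2.INTER_CUBIC))"
```

```text
t 16.77 pos [ 0.5324 -0.2262  0.3338] yaw_y -9.86 zax [-0. -0. -1.] q [-0.19  0.32  0.69  1.56 -0.21  1.33  0.35] F [-0.  -0.1  0.3] w 0.452 g 0.0
[[ 0.5419 -0.2352  0.092 ]
 [ 0.5419 -0.2348  0.092 ]
 [ 0.5422 -0.2352  0.0918]
 [ 0.5422 -0.2352  0.0919]
 [ 0.5419 -0.2355  0.0919]
 [ 0.5423 -0.2352  0.0921]
 [ 0.5416 -0.2356  0.0923]
 [ 0.542  -0.2354  0.0918]]
```

View pics/s6c.png

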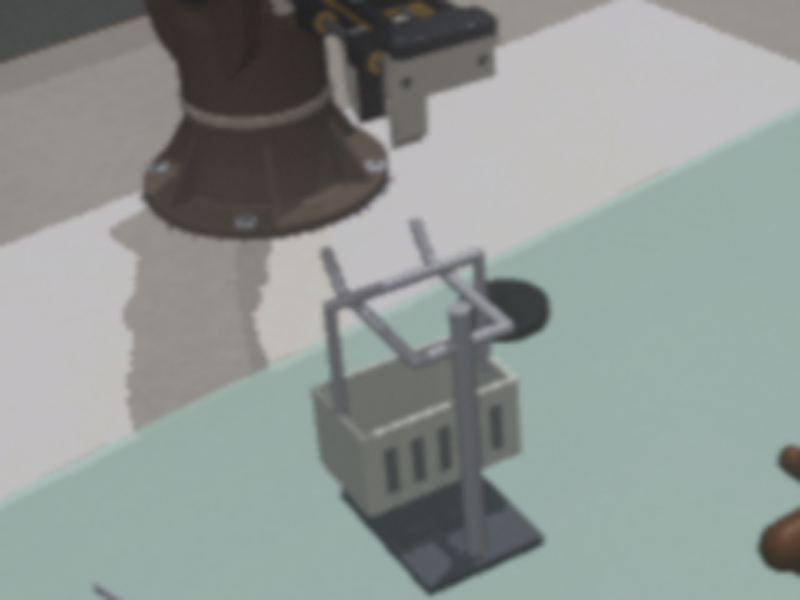

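The bar lies across both prongs, at about (350,297) and (440,267), behind their tips. The basket is upright and still, and the gripper is clear above it.

```bash
python3 -c "
from h import *
print(arm.sign_off())"
```

```text
the job is handed in; nothing more can be done
None
```

The basket hangs upright and still by its handle on both prongs, behind the upturned tips; the gripper is clear, no bystander was touched as far as I could see, and I handed the job in at about 17 s.

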